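# Set the polarizer ring to the index and light the lamp

### The job

On the round white light base, push the upright pin of the ring's lever round its arc, with closed fingers and without pinching it, until the ring's pointer line stands at the nose of the small steel index clip on the black scale. Then press the lamp button on the base's side lug fully in with a fingertip, let it come back and draw clear. Push gently, leave the index clip where it is and leave the dish on the glass and the things standing around undisturbed.

Things in the scene. Friction and masses are not known exactly. Their poses are not given: they have to be found in the camera images.
- light_base: Round white light base, fixed, 170 mm across; origin at the centre of its underside, on the vertical axis of ring and clip; z up. Foot 22 mm high. On it a fixed black scale drum, 120 mm across, top 30 mm above the worktop, white marks every 10 degrees, in its middle a white glass stage. A lug with the button reaches 140 mm out along its own +y, 18 mm high. The scale runs from its own -x to its own -y.
- pol_ring: Dark steel ring that turns round the drum about the base's axis, 160 mm across, top 34 mm above the worktop; origin on the axis at worktop height, its lever points along its own -x. At the start the lever is near the base's own -x; the index clip lies anticlockwise of it, seen from above. Stops 0.40 rad clockwise and 1.62 rad anticlockwise of the base's -x. Stays where left; 1 to 2 N at the pin moves it.
- pointer (a point): Inner end of the ring's pointer line (a white line on the ring in line with the lever), 60 mm from the axis, 34 mm above the worktop; turns with the ring.
- lever_pin (a point): A point on the axis of the lever's upright white pin, 105 mm from the base's axis, 50 mm above the worktop. The pin is round, 14 mm in diameter, and stands free from 34 to 67 mm above the worktop, on a flat steel lever 10 mm wide whose top is 34 mm above the worktop and which ends 112 mm from the axis.
- rider_nose (a point): Point just at the nose of the steel index clip (16 mm wide, 21 mm long along the radius, top 42 mm above the worktop, with a small screw head to 45 mm; nose pointing outward), 60 mm from the axis, 34 mm above the worktop. The ring is set when the pointer is at this point.
- lamp_button_top (a point): Centre of the top of the round white lamp button, 40 mm above the worktop, 26 mm across, in a grey housing 42 mm across whose top is 30 mm above the worktop. Pressed straight down, travel 6 mm, spring-loaded: about 5 N fully in; springs back.
- lamp_button (a joint): How far the lamp button is in, m: 0 out, 0.006 fully in.
- dish: Covered petri dish, 61 mm across, 13 mm high, loose on the glass stage; origin at the centre of its underside, 31 mm above the worktop. To be left alone.
- dropper: White dropper bottle with a cap, 32 mm across and 70 mm high, standing loose beside the base; origin at the centre of its underside. To be left alone.
- vial: Capped vial, 18 mm across and 62 mm high, standing loose near the button; origin at the centre of its underside. To be left alone.
- amber: Amber bottle, 52 mm across and 114 mm high, standing loose behind the work; origin at the centre of its underside. To be left alone.

How it is judged:
On the way, in this order (a step that is already met when the one before it is completed fails the run):
1. the ring's pointer stands at the nose of the index clip (horizontal distance between pointer and rider_nose below 0.005 m and value of joint lamp_button below 0.002 m), for 0.3 s.
2. the lamp button is pressed in with the ring set (value of joint lamp_button above 0.0045 m and horizontal distance between pointer and rider_nose below 0.005 m), for 0.05 s.
At the end, for the whole second after the job is handed in: The pointer is within 5 mm of the nose of the index clip (about 5 degrees), the ring is at rest, the lamp button has been pressed at least 4.5 mm in after the ring was set and is out again, the dish is within 10 mm and the bottles and the vial are within 15 mm of where they stood (all of step 1 and distance of dish from where it was at the start of the episode below 0.01 m and distance of each of dropper, vial, amber from where it was at the start of the episode below 0.015 m and angular speed of pol_ring below 0.03 rad/s); the robot touches nothing.
It fails at once if the index clip is shifted by more than 3 mm (distance of rider_nose from where it was at the start of the episode above 0.003 m).
It fails at once if the lever or ring is pinched or forced (more than 18 N from the fingers) (contact force between the fingers and pol_ring above 18 N).
It fails at once if the dish is shifted or lifted by more than 10 mm (distance of dish from where it was at the start of the episode above 0.01 m).
It fails at once if a bottle or the vial is shifted, tipped or lifted (distance of any of dropper, vial, amber from where it was at the start of the episode above 0.015 m or angle between any of dropper, vial, amber's own z axis and vertical above 0.5 rad).
It also fails if it takes over 48 s, if anything falls off the work surface, if the arm or the gripper's body presses on something with over 40 N, if the wrist force passes 120 N, or if a joint passes its speed limit or range.

### The arm

A 7-joint arm with a two-finger parallel gripper is mounted at the origin on a cart in front of the work surface, level with it; the furniture and walls round the work are solid. World frame = base frame: x ahead of the robot, y to its left, z up, the work surface at z = 0. Lengths are in m, angles in rad, forces in N, time in s.
With the tool pointing down it reaches from about 0.4 to 0.875 m from the base axis. Payload 19.3 kg.
Tool frame: the origin (TCP) lies on the mounting face of the last link; the fingertips stand 173 mm ahead of it and the grasp point (between the pads) lies 155 mm ahead of it (bot.grip_point_offset is the distance from the TCP to the grasp point, in m); z points along the fingers, y is the line along which they close (so a half turn about z gives the same grasp; the last joint's range is limited). The gripper opens to 85 mm and grips with 20 to 120 N. Pads are 22 mm wide; open, the fingers measure 114 mm over their backs; the gripper's body (76 mm by 85 mm) begins 54 mm behind the grasp point. The pads swing forward as they close: fully open they stand 13 mm farther back than shut.
Start: joints at [1.238, 0.521, -0.036, 1.599, 0.021, 1.021, -0.113], TCP at [0.162, -0.604, 0.405] pointing down, gripper open.
Joint ranges: [-2.91, 2.91], [-0.3, 2.13], [-1.5, 1.42], [0.17, 2.43], [-1.26, 4.41], [0.16, 1.93], [-2.52, 2.52]. Speed limits (rad/s): [1.89, 1.89, 2.39, 2.39, 3.01, 3.01, 3.01].

### API

Orientations are given as [roll, pitch, yaw] about the fixed x, y, z axes, in that order (R = Rz(yaw) Ry(pitch) Rx(roll)).
In Python, from workcell import bot gives the robot as it stands.
- The arm moves only by the tool arm_command, never from a script. Its argument "deltas" is a list of rows, each a list of 3 entries, a list of its own where there are three numbers: the shift along the tool's x, y, z in cm, then the turn, a rotation vector about the tool's x, y, z in rad, then the finger opening in cm, from 0 to 8.54. In form: [[[tx, ty, tz], [rx, ry, rz], claw], ...]. A call has 1 to 20 rows; each row shifts and turns the commanded pose from where the row before left it, along the tool's axes as they then stand; what a row does not reach is not made up. A row lasts 1/10 s, in which the tool goes at most 50 mm and 8.59 degrees, less where a joint would pass 70% of its speed; a pose out of reach is approached as far as the arm can. A call with a gripper value outside its range is refused whole. The fingers move at their own pace and stop on an object; "newtons" is the grip in N (left out, the last holds). Time passes only in rows, so rows that do not move let the fingers close. It gives the time, the measured TCP pose, the force, the opening and the grip force at its end, in the units of the state.
- bot.observe(): the state, without advancing time (a new reading comes with each control period).
- bot.grab_frame(name): name is "scene" or "top" or "wrist"; returns a dict with "frame" (400x640x3 uint8, red, green, blue), "K" (3x3 intrinsics, pixels), "rvec" (rotation vector, rad) and "tvec" (3), from world to camera coordinates, as OpenCV has them; the wrist camera has in their place "T_tool_cam" (4x4, takes a point from camera to tool coordinates, whose origin is the TCP and whose axes are the flange's). Camera axes: x right, y down, z forward; pixel columns grow to the right and rows downward; lengths in m; the calibration is good to about 2 mm. A picture is of the moment at which its call begins: read the wrist's pose just before it. There is no depth.
- bot.job_done(): hands the job in; it is judged then, once.
Trained networks look in a picture, given as the dict that the camera call returned (one of the last four; its "shot" number tells which), for a name from the list of things; names that differ only in an ending like _2 or _b are one class to them, and where a whole thing is asked for, a point or a joint stands for the part that bears it (a point fixed in the world has none). Each returns a list of dicts, best first, with "p" (0 to 1); they miss things now and then, are a little off and sometimes report something else, mostly with a low value. They report only what shows in the picture. A call takes as long as a camera call.
- bot.find_in(name, picture): "rect" ([left, top, width, height] in pixels, round what is visible of it).
- bot.mark_of(name, picture): "at" ([column, row] in pixels: a listed point, or the origin of a listed thing).
The state is a dict: "clock": time; "qpos": joint angles; "qd": joint speeds; "joint_efforts": joint torques, N m; "position": TCP position; "tool_rot": TCP orientation; "force": force on the tool from outside, world axes, zero at the start; "moment": the same for the moment, N m; "grip_width": finger opening in m; "finger_force": force on a finger pad.
Only numpy, scipy, OpenCV 4.12 (cv2) and the standard library are available. Lean on these libraries where they do the work, as an engineer would, in place of code of your own. Each camera call takes 0.05 s, during which the arm holds its last target. There are 200 camera calls.

## Working session

There is one attempt and no reset: what is moved stays moved. The work goes in short steps, Python scripts to look and compute and a tool call to move; the robot and the scene stay as the last step left them, time stands still between calls to the robot, and variables do not carry over. Pictures are saved under pics/ and viewed, at most 10 in all, crops included, and the job is handed in when it is done.

Besides the shell and the picture viewer there is one more tool, called after "Call:" as name(argument=value, ...), one argument or row to a line, values as JSON. arm_command: Moves the arm, as the interface text tells. Its arguments: {"type":"object","properties":{"deltas":{"type":"array","items":{"type":"array"}},"newtons":{"type":"number"}},"required":["deltas"]}

```bash
mkdir -p pics; cat > h.py <<'E'
import numpy as np, cv2
from workcell import bot
def ray(pic,uv):
    R=cv2.Rodrigues(np.array(pic["rvec"],float))[0]; t=np.array(pic["tvec"],float).ravel()
    d=R.T@np.linalg.inv(pic["K"])@np.array([uv[0],uv[1],1.]); return -R.T@t,d
def at_z(pic,uv,z):
    o,d=ray(pic,uv); return o+d*(z-o[2])/d[2]
Z=dict(light_base=0,pol_ring=0,pointer=.034,lever_pin=.05,rider_nose=.034,lamp_button_top=.04,dish=.031,dropper=0,vial=0,amber=0)
E
python3 - <<'E'
from h import *
for c in("top","scene"):
    p=bot.grab_frame(c); cv2.imwrite(f"pics/{c}0.png",p["frame"][:,:,::-1])
    for n,z in Z.items():
        for m in bot.mark_of(n,p)[:2]: print(c,n,round(m["p"],2),np.round(m["at"],1),np.round(at_z(p,m["at"],z),4))
s=bot.observe(); print(s["clock"],s["position"],s["tool_rot"],s["force"],s["grip_width"])
E
```

```text
top light_base 0.85 [346.2 214.9] [ 0.5547 -0.2215  0.    ]
top pointer 0.76 [341.3 252.1] [ 0.4836 -0.2097  0.034 ]
top lever_pin 0.92 [334.8 274.8] [ 0.4438 -0.197   0.05  ]
top lever_pin 0.68 [263.5 189.9] [ 0.5959 -0.0736  0.05  ]
top rider_nose 0.52 [362.8 248. ] [ 0.49   -0.2479  0.034 ]
top lamp_button_top 0.71 [284.8 211.5] [ 0.5576 -0.1105  0.04  ]
top dish 0.59 [343.6 216.9] [ 0.5468 -0.2156  0.031 ]
top dropper 0.69 [419.4 190.2] [ 0.5983 -0.3597  0.    ]
top vial 0.58 [263.  189.8] [ 0.6061 -0.0659  0.    ]
top vial 0.56 [420.7 186.3] [ 0.6057 -0.3626  0.    ]
top amber 0.8 [411.9 126.3] [ 0.7235 -0.3523  0.    ]
scene light_base 0.96 [315.4 263.4] [ 0.5404 -0.2222  0.    ]
scene pol_ring 0.63 [322.7 261.3] [ 0.5507 -0.2312  0.    ]
scene pointer 0.59 [296.  262.3] [ 0.4965 -0.2094  0.034 ]
scene lever_pin 0.92 [277.9 274.2] [ 0.4458 -0.2058  0.05  ]
scene rider_nose 0.62 [319.5 262.7] [ 0.5126 -0.2442  0.034 ]
scene rider_nose 0.56 [318.9 270.3] [ 0.4963 -0.2512  0.034 ]
scene lamp_button_top 0.55 [265.  220.6] [ 0.5618 -0.1109  0.04  ]
scene dish 0.97 [314.4 247.8] [ 0.5446 -0.2186  0.031 ]
scene dropper 0.92 [400.3 267. ] [ 0.5965 -0.3563  0.    ]
scene vial 0.76 [262.  217.3] [ 0.6101 -0.0714  0.    ]
scene amber 0.92 [418.2 223. ] [ 0.7258 -0.3468  0.    ]
1.1 [ 0.16235274 -0.60354284  0.40470235] [ 3.14158578e+00 -5.76758713e-06  2.62775402e-01] [0.26290306 0.60277583 0.48752991] 0.08524056654289043
```

```bash
python3 - <<'E'
import cv2
a=cv2.imread("pics/top0.png")[150:300,240:440]; cv2.imwrite("pics/t1.png",cv2.resize(a,None,fx=4,fy=4,interpolation=cv2.INTER_CUBIC))
E
```

```text
(no output)
```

View pics/t1.png

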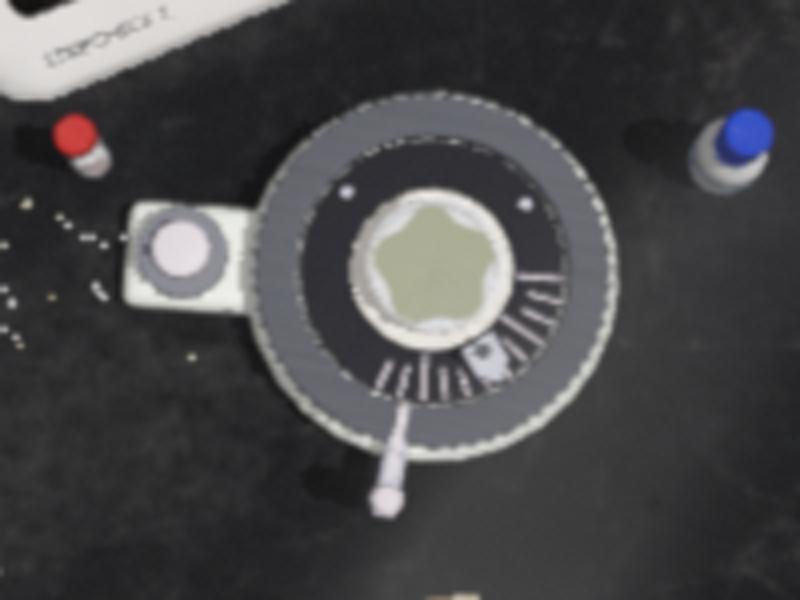

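View pics/scene0.png

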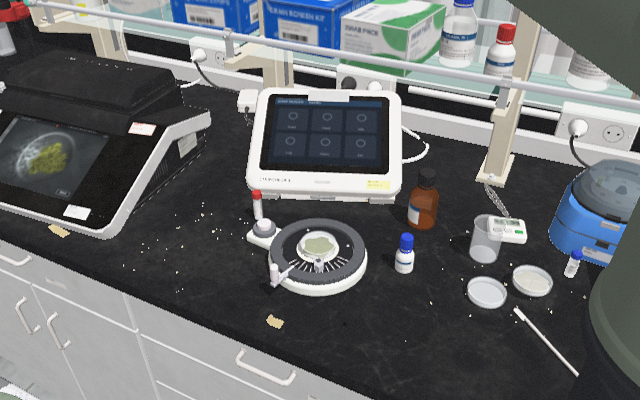

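The top crop shows the base, its button lug to the left, the pointer's inner end at about full-frame (341.2,250.7) and the clip nose at about (364.2,246). The ring's outline centre is near (348.3,219). The pin is at (335,275), and "anticlockwise" is to the right, which is -y. The scene view agrees, with nothing between the arm and the pin.

```bash
python3 - <<'E'
from h import *
p=bot.grab_frame("top")
c=at_z(p,(348.3,219),.03); print("c",c)
for n,uv,z in(("ptr",(341.2,250.7),.034),("nose",(364.2,246),.034),("pintop",(336.7,274.5),.067),("pin",(334.8,274.8),.05),("btn",(285.3,212),.04)):
    w=at_z(p,uv,z); d=w-c; print(n,w,"r",np.hypot(*d[:2]),"ang from -x ccw",np.degrees(np.arctan2(-d[1],-d[0])))
E
```

```text
c [ 0.5429041  -0.22394427  0.03      ]
ptr [ 0.48606026 -0.20954153  0.034     ] r 0.05864009640722949 ang from -x ccw -14.218034666481822
nose [ 0.49352617 -0.25047633  0.034     ] r 0.05605470906966479 ang from -x ccw 28.25030933826956
pintop [ 0.44384635 -0.20007208  0.067     ] r 0.10189366268989261 ang from -x ccw -13.549498081183721
pin [ 0.44376687 -0.19701108  0.05      ] r 0.10273065401838147 ang from -x ccw -15.199029792545776
btn [ 0.55668348 -0.11137403  0.04      ] r 0.11341045327950629 ang from -x ccw -96.9786855396569
```

Call:
arm_command(
  deltas=[
    [[2.5, -2.37, 0], [0, 0, 0], 0],
    [[2.5, -2.37, 0], [0, 0, 0], 0],
    [[2.5, -2.37, 0], [0, 0, 0], 0],
    [[2.5, -2.37, 0], [0, 0, 0], 0],
    [[2.5, -2.37, 0], [0, 0, 0], 0],
    [[2.5, -2.37, 0], [0, 0, 0], 0],
    [[2.5, -2.37, 0], [0, 0, 0], 0],
    [[2.5, -2.37, 0], [0, 0, 0], 0],
    [[2.5, -2.37, 0], [0, 0, 0], 0],
    [[2.5, -2.37, 0], [0, 0, 0], 0],
    [[2.5, -2.37, 0], [0, 0, 0], 0],
    [[2.5, -2.37, 0], [0, 0, 0], 0],
    [[2.5, -2.37, 0], [0, 0, 0], 0],
    [[2.5, -2.37, 0], [0, 0, 0], 0],
    [[2.5, -2.37, 0], [0, 0, 0], 0],
    [[0, 0, 0], [0, 0, 0], 0],
    [[0, 0, 0], [0, 0, 0], 0],
  ],
  newtons=20,
)

```text
clock: 2.85
position: [0.4323, -0.1624, 0.4047]
tool_rot: [3.142, 0.0, 0.264]
force: [0.1, -0.2, -0.3]
grip_width: -0.0001
finger_force: 0.0
```

```bash
cat >> h.py <<'E'
from scipy.spatial.transform import Rotation as Ro
def wrist():
    s=bot.observe(); p=bot.grab_frame("wrist")
    T=np.eye(4); T[:3,:3]=Ro.from_euler("xyz",s["tool_rot"]).as_matrix(); T[:3,3]=s["position"]
    M=np.linalg.inv(T@np.array(p["T_tool_cam"])); q=dict(p); q["rvec"]=cv2.Rodrigues(M[:3,:3])[0]; q["tvec"]=M[:3,3]
    return p,q
E
python3 - <<'E'
from h import *
p,q=wrist(); cv2.imwrite("pics/w1.png",p["frame"][:,:,::-1])
for n,z in Z.items():
    for m in bot.mark_of(n,p)[:2]: print(n,round(m["p"],2),np.round(m["at"],1),np.round(at_z(q,m["at"],z),4))
E
```

```text
pol_ring 0.56 [302.7  45.6] [ 0.5651 -0.1062  0.    ]
pointer 0.62 [374.2 139.8] [ 0.489  -0.2105  0.034 ]
rider_nose 0.74 [410.8 144.9] [ 0.4944 -0.2523  0.034 ]
lamp_button_top 0.75 [304.2  46.3] [ 0.559  -0.1116  0.04  ]
dish 0.9 [402.2  88.8] [ 0.5482 -0.223   0.031 ]
dropper 0.65 [517.7  80.4] [ 0.5954 -0.3571  0.    ]
```

View pics/w1.png

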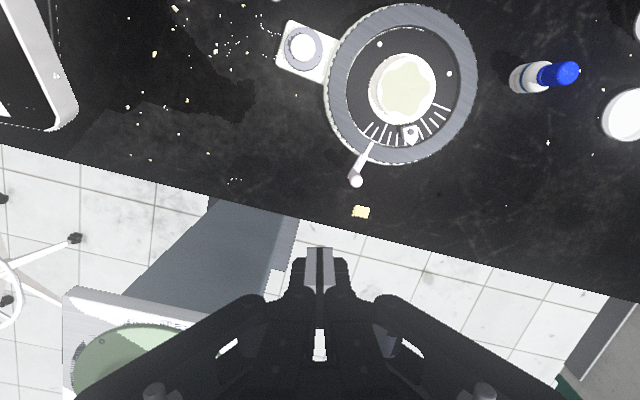

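The wrist view agrees: pointer (374,140), clip nose (411,145), pin (355,181), and the fingers are clear beside the pin. I'll go down beside it.

Call:
arm_command(
  deltas=[
    [[0, 0, 3.0], [0, 0, 0], 0],
    [[0, 0, 3.5], [0, 0, 0], 0],
    [[0, 0, 3.5], [0, 0, 0], 0],
    [[0, 0, 3.5], [0, 0, 0], 0],
    [[0, 0, 3.0], [0, 0, 0], 0],
    [[0, 0, 2.2], [0, 0, 0], 0],
    [[0, 0, 0], [0, 0, 0], 0],
    [[0, 0, 0], [0, 0, 0], 0],
  ],
)

```text
clock: 4.2
position: [0.4323, -0.1628, 0.2181]
tool_rot: [-3.141, 0.0, 0.263]
force: [0.1, 0.6, 0.9]
grip_width: 0.0004
finger_force: 0.0
```

Call:
arm_command(
  deltas=[
    [[0, 0.8, 0], [0, 0, 0], 0],
    [[0, 0.5, 0], [0, 0, 0], 0],
    [[-0.17, 0.4, 0], [0, 0, 0], 0],
    [[-0.17, 0.4, 0], [0, 0, 0], 0],
    [[-0.17, 0.4, 0], [0, 0, 0], 0],
    [[-0.17, 0.4, 0], [0, 0, 0], 0],
    [[-0.1, 0.4, 0], [0, 0, 0], 0],
    [[-0.1, 0.4, 0], [0, 0, 0], 0],
    [[-0.1, 0.4, 0], [0, 0, 0], 0],
    [[-0.1, 0.4, 0], [0, 0, 0], 0],
  ],
)

```text
clock: 5.2
position: [0.4334, -0.2094, 0.2176]
tool_rot: [-3.141, 0.0, 0.263]
force: [-1.6, 1.7, -1.4]
grip_width: 0.0
finger_force: 0.9
```

```bash
python3 - <<'E'
from h import *
c=np.array([.545,-.224])
p,q=wrist(); t=bot.grab_frame("top")
cv2.imwrite("pics/w2.png",p["frame"][:,:,::-1]);cv2.imwrite("pics/t2.png",t["frame"][:,:,::-1])
for a,b in((p,q),(t,t)):
  for n in("pointer","lever_pin","rider_nose","lamp_button_top"):
    for m in bot.mark_of(n,a)[:1]:
        w=at_z(b,m["at"],Z[n]);d=w[:2]-c; print(n,round(m["p"],2),np.round(m["at"]),np.round(w,4),np.degrees(np.arctan2(-d[1],-d[0])),np.hypot(*d))
E
```

```text
pointer 0.57 [378. 168.] [ 0.4887 -0.2261  0.034 ] 2.1476996410036677 0.056356121373858856
lever_pin 0.76 [358. 260.] [ 0.4422 -0.2273  0.05  ] 1.8536180883860605 0.10286250433725526
lever_pin 0.59 [284. 211.] [ 0.5572 -0.1109  0.05  ] -96.13747355149752 0.11378283480124322
lamp_button_top 0.69 [281. 213.] [ 0.5556 -0.1037  0.04  ] -95.0297236619451 0.12080874910517449
```

Call:
arm_command(
  deltas=[
    [[0, 0.4, 0], [0, 0, 0], 0],
    [[0, 0.4, 0], [0, 0, 0], 0],
    [[0, 0.4, 0], [0, 0, 0], 0],
    [[0, 0.4, 0], [0, 0, 0], 0],
    [[0, 0.4, 0], [0, 0, 0], 0],
    [[0, 0.4, 0], [0, 0, 0], 0],
    [[0, 0.4, 0], [0, 0, 0], 0],
    [[0, 0.4, 0], [0, 0, 0], 0],
    [[0, 0.3, 0], [0, 0, 0], 0],
    [[0, 0, 0], [0, 0, 0], 0],
  ],
)

```text
clock: 6.7
position: [0.4427, -0.2434, 0.2177]
tool_rot: [3.141, -0.0, 0.262]
force: [-0.8, -0.3, 0.3]
grip_width: 0.0001
finger_force: 0.0
```

```bash
cat > m.py <<'E'
from h import *
import sys
c=np.array([.545,-.224])
p,q=wrist(); t=bot.grab_frame("top"); k=sys.argv[1]
cv2.imwrite(f"pics/w{k}.png",p["frame"][:,:,::-1])
a=t["frame"][200:300,290:410,::-1];cv2.imwrite(f"pics/t{k}.png",cv2.resize(a,None,fx=6,fy=6,interpolation=cv2.INTER_CUBIC))
for a,b in((p,q),(t,t)):
  for n in("pointer","lever_pin","rider_nose","lamp_button_top"):
    for m in bot.mark_of(n,a)[:1]:
        w=at_z(b,m["at"],Z[n]);d=w[:2]-c; print(n,round(m["p"],2),np.round(m["at"]),np.round(w,4),np.degrees(np.arctan2(-d[1],-d[0])),np.hypot(*d))
E
python3 m.py 3
```

```text
pointer 0.78 [348. 176.] [ 0.4901 -0.2458  0.034 ] 21.649396024776056 0.05906182803204262
lever_pin 0.83 [359. 264.] [ 0.4496 -0.2626  0.05  ] 22.00887638602966 0.10293293834976085
rider_nose 0.6 [362. 173.] [ 0.4933 -0.2526  0.034 ] 28.974002997708844 0.05910634493207284
lamp_button_top 0.55 [283. 209.] [ 0.5629 -0.1073  0.04  ] -98.7362899758789 0.11808093767613827
```

View pics/w3.png

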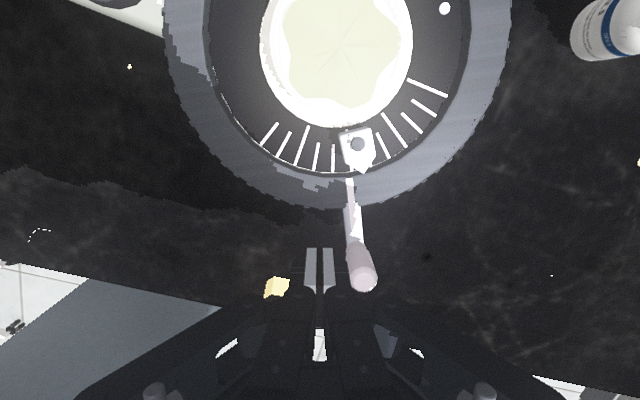

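The pointer line end is at (350,178) and the clip nose at (362,173) in the wrist view, so about 7° are left, roughly 12.5 mm at the pin.

Call:
arm_command(
  deltas=[
    [[0, 0.3, 0], [0, 0, 0], 0],
    [[0, 0.3, 0], [0, 0, 0], 0],
    [[0, 0.3, 0], [0, 0, 0], 0],
    [[0, 0.2, 0], [0, 0, 0], 0],
    [[0, 0.1, 0], [0, 0, 0], 0],
    [[0, 0, 0], [0, 0, 0], 0],
    [[0, 0, 0], [0, 0, 0], 0],
  ],
)

```text
clock: 7.9
position: [0.4455, -0.2546, 0.2177]
tool_rot: [3.142, 0.0, 0.263]
force: [-0.2, -1.1, 0.7]
grip_width: 0.0002
finger_force: 0.0
```

```bash
python3 m.py 4; python3 -c "
import cv2;a=cv2.imread('pics/w4.png')[100:300,240:440];cv2.imwrite('pics/w4c.png',cv2.resize(a,None,fx=3,fy=3))"
```

```text
pointer 0.67 [338. 172.] [ 0.4932 -0.2517  0.034 ] 28.128699989349748 0.058712337132745006
lever_pin 0.76 [354. 256.] [ 0.4564 -0.2701  0.05  ] 27.50112447134897 0.09992911548996053
rider_nose 0.91 [339. 170.] [ 0.4945 -0.2519  0.034 ] 28.927526191362972 0.05769538634995782
lamp_button_top 0.69 [281. 212.] [ 0.5576 -0.1038  0.04  ] -95.97589824764236 0.12080958142792428
```

View pics/w4c.png

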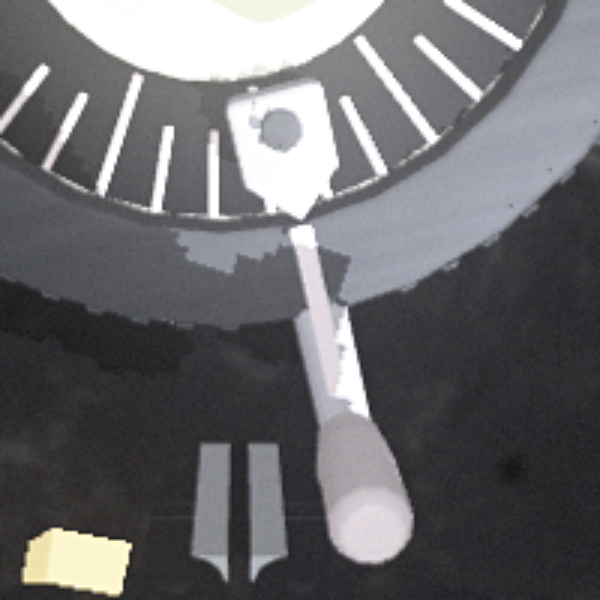

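The pointer line meets the clip nose, both at about (340,175), within 1°. I'll back off and go above the button.

Call:
arm_command(
  deltas=[
    [[0, -0.5, 0], [0, 0, 0], 0],
    [[0, -1, 0], [0, 0, 0], 0],
    [[0, -1.5, 0], [0, 0, 0], 0],
    [[0, 0, -2], [0, 0, 0], 0],
    [[0, 0, -3], [0, 0, 0], 0],
    [[0, 0, -3], [0, 0, 0], 0],
    [[1, -1, 0], [0, 0, 0], 0],
    [[1.8, -1.4, 0], [0, 0, 0], 0],
    [[2, -1.5, 0], [0, 0, 0], 0],
    [[2, -1.5, 0], [0, 0, 0], 0],
    [[0, 0, 0], [0, 0, 0], 0],
    [[0, 0, 0], [0, 0, 0], 0],
  ],
)

```text
clock: 9.6
position: [0.4892, -0.1544, 0.2972]
tool_rot: [-3.141, 0.001, 0.265]
force: [-0.4, 0.3, -0.3]
grip_width: 0.0002
finger_force: 0.0
```

```bash
python3 m.py 5; python3 -c "
from h import *
p,q=wrist();print(bot.observe()['position'])
for n in('lamp_button_top','vial'):
  for m in bot.mark_of(n,p)[:2]: print(n,m['p'],m['at'],at_z(q,m['at'],Z[n]))"
```

```text
pointer 0.94 [433. 228.] [ 0.4953 -0.2524  0.034 ] 29.74126489840633 0.05728238215199047
lever_pin 0.69 [442. 285.] [ 0.4538 -0.2708  0.05  ] 27.1473507794078 0.10253662905357494
rider_nose 0.88 [435. 228.] [ 0.4963 -0.2539  0.034 ] 31.558950296343067 0.05711063644832218
lamp_button_top 0.71 [286. 108.] [ 0.5581 -0.1099  0.04  ] -96.55768948205737 0.11487067486420717
pointer 0.8 [365. 244.] [ 0.4965 -0.2515  0.034 ] 29.532578369166814 0.05572424666546397
lever_pin 0.8 [376. 267.] [ 0.4557 -0.2687  0.05  ] 26.595991663364195 0.09987275030992251
rider_nose 0.37 [364. 246.] [ 0.4935 -0.2503  0.034 ] 27.065536877445396 0.05780004595128242
[ 0.48936905 -0.1558411   0.29771295]
lamp_button_top 0.89 [286.8, 106.9] [ 0.55913603 -0.11211216  0.04      ]
vial 0.96 [249.5, 32.2] [ 0.60498685 -0.06665095  0.        ]
```

View pics/w5.png

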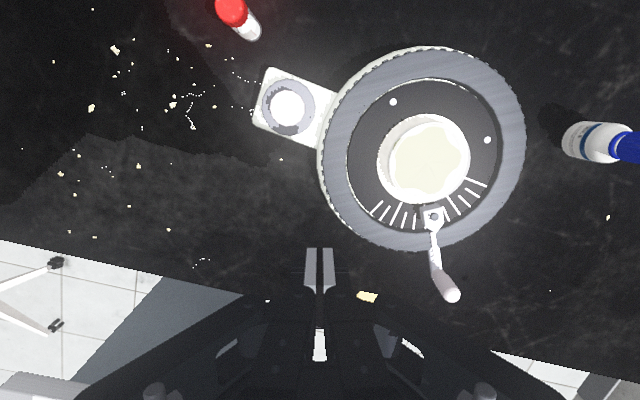

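The ring is still set: in the wrist view the pointer (433,228) is at the nose (435,228). The button is at (287,107), which gives (0.5585,-0.1115). I'll go over it and down.

Call:
arm_command(
  deltas=[
    [[1.8, -0.6, 0], [0, 0, 0], 0],
    [[2, -0.6, 0], [0, 0, 0], 0],
    [[2, -0.6, 0], [0, 0, 0], 0],
    [[2, -0.7, 0], [0, 0, 0], 0],
    [[0, 0, 2], [0, 0, 0], 0],
    [[0, 0, 2.5], [0, 0, 0], 0],
    [[0, 0, 2], [0, 0, 0], 0],
    [[0, 0, 1], [0, 0, 0], 0],
    [[0, 0, 0], [0, 0, 0], 0],
    [[0, 0, 0], [0, 0, 0], 0],
  ],
)

```text
clock: 11.25
position: [0.5585, -0.1113, 0.2233]
tool_rot: [3.141, -0.0, 0.263]
force: [0.2, 0.4, 0.0]
grip_width: 0.0
finger_force: 0.0
```

Call:
arm_command(
  deltas=[
    [[0, 0, 0.5], [0, 0, 0], 0],
    [[0, 0, 0.4], [0, 0, 0], 0],
    [[0, 0, 0.2], [0, 0, 0], 0],
    [[0, 0, 0.2], [0, 0, 0], 0],
    [[0, 0, 0.2], [0, 0, 0], 0],
    [[0, 0, 0.1], [0, 0, 0], 0],
    [[0, 0, 0], [0, 0, 0], 0],
    [[0, 0, 0], [0, 0, 0], 0],
  ],
)

```text
clock: 12.05
position: [0.5584, -0.1114, 0.2073]
tool_rot: [3.141, -0.001, 0.263]
force: [-3.2, 0.3, 15.1]
grip_width: 0.0002
finger_force: 7.4
```

15 N is well above the 5 N spring force, so the button is bottomed. I'll let it come back and draw clear.

Call:
arm_command(
  deltas=[
    [[0, 0, -0.5], [0, 0, 0], 0],
    [[0, 0, -1], [0, 0, 0], 0],
    [[0, 0, -2], [0, 0, 0], 0],
    [[0, 0, -3], [0, 0, 0], 0],
    [[0, 0, -3], [0, 0, 0], 0],
    [[-2, 0, -2], [0, 0, 0], 0],
    [[-3, 0, 0], [0, 0, 0], 0],
    [[-3, 0, 0], [0, 0, 0], 0],
    [[0, 0, 0], [0, 0, 0], 0],
    [[0, 0, 0], [0, 0, 0], 0],
    [[0, 0, 0], [0, 0, 0], 0],
  ],
)

```text
clock: 13.15
position: [0.4817, -0.1318, 0.322]
tool_rot: [3.142, -0.001, 0.263]
force: [0.3, -0.3, 0.3]
grip_width: 0.0002
finger_force: 0.0
```

```bash
python3 m.py 6; python3 -c "
import cv2;a=cv2.imread('pics/w6.png');cv2.imwrite('pics/w6c.png',a)"
```

```text
pointer 0.8 [448. 216.] [ 0.4958 -0.2509  0.034 ] 28.63928029343421 0.05607929833831272
lever_pin 0.67 [458. 266.] [ 0.4557 -0.2708  0.05  ] 27.63089152597264 0.10084303249436231
rider_nose 0.65 [448. 218.] [ 0.4937 -0.252   0.034 ] 28.6805139707248 0.05844246084854175
lamp_button_top 0.75 [320. 108.] [ 0.5566 -0.1114  0.04  ] -95.89361140796963 0.11323908336771102
lever_pin 0.95 [377. 267.] [ 0.4558 -0.2703  0.05  ] 27.42488237394242 0.1004536251583293
rider_nose 0.51 [363. 246.] [ 0.4927 -0.2489  0.034 ] 25.4076186784449 0.05792779680622361
```

View pics/w6.png

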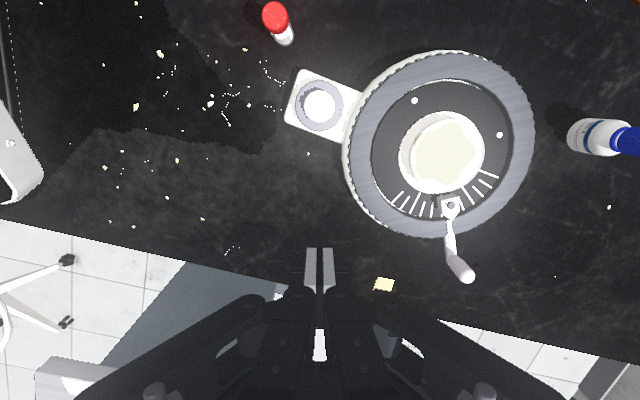

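The pointer (448,216) is still at the nose (448,218), the button (320,104) is out, the vial and dropper are standing, and the arm is clear.

```bash
python3 -c "
from workcell import bot
print(bot.job_done())"
```

```text
the job is handed in; nothing more can be done
None
```

The ring's pointer is at the index clip's nose (within about 1°), the lamp button was pressed fully in and is out again, and the arm is clear; I handed the job in at about 13 s, but no verdict came back.

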